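# Punch the sample tag with a mallet blow and put the mallet away

## Robot

A 7-joint arm with a two-finger parallel gripper is mounted at the origin on the work surface. World frame = base frame: x ahead of the robot, y to its left, z up, the work surface at z = 0. Lengths are in mm, angles in rad, forces in N, time in s.
With the tool pointing down it reaches from about 425 to 875 mm from the base axis. Payload 4.7 kg.
Tool frame: the origin (TCP) lies between the finger pads; the fingertips stand env.tip_reach ahead of it and the grasp point (between the pads) lies 2 mm behind it (env.tip_reach is the distance from the TCP to the fingertips, in mm); z points along the fingers, y is the line along which they close (so a half turn about z gives the same grasp; the last joint's range is limited). The gripper opens to 87 mm and grips with 3 to 60 N. Pads are 19 mm wide; open, the fingers measure 117 mm over their backs; the gripper's body (75 mm by 190 mm) begins 51 mm behind the grasp point.
Start: joints at [-1.231, 0.321, -0.07, 1.45, 0.023, 1.371, -0.057], TCP at [208.073, 615.819, 203.087] pointing down, gripper open.
Joint ranges: [-2.86, 2.86], [-0.3, 2.09], [-1.38, 1.24], [0.06, 2.45], [-1.56, 4.7], [0.09, 2.05], [-2.69, 2.69]. Speed limits (rad/s): [2.57, 2.57, 3.14, 3.14, 3.14, 3.14, 3.14].

## Interface

Orientations are given as a 3x3 rotation matrix whose columns are the frame's x, y, z axes.
In Python, from plant import monitor, viewer, order, nets, env gives the robot as it stands.
- The arm moves only by the shell command python3 -m jog 'ROWS'. ROWS is a JSON object of lists of equal length, an entry for each row: "dp": the shift along the tool's x, y, z as a fraction of full scale, a list of three; "spin": the turn about the tool's z as a fraction of full scale; "grip": the opening, from -1 (shut) to 1 (fully open). A call has 1 to 12 rows; each row shifts and turns the commanded pose from where the row before left it, along the tool's axes as they then stand; what a row does not reach is not made up. Full scale, the value 1, is 0.03 m for a shift and 6 degrees for a turn. A row lasts 1/10 s, in which the tool goes at most 50 mm and 8.59 degrees, less where a joint would pass 70% of its speed; a pose out of reach is approached as far as the arm can. A call with a number of a shift or a turn outside -1 to 1 is refused whole. A call with a gripper value outside its range is refused whole. The fingers move at their own pace and stop on an object; the grip force is fixed at half the most. Time passes only in rows, so rows that do not move let the fingers close. It gives the time, the measured TCP pose, the force, the opening and the grip force at its end, in the units of the state.
- monitor.sense(): the state, without advancing time (a new reading comes with each control period).
- viewer.get_image(name): name is "scene" or "top" or "wrist"; returns a dict with "img" (384x512x3 uint8, red, green, blue), "camera_matrix" (3x3 intrinsics, pixels), "rvec" (rotation vector, rad) and "tvec" (3), from world to camera coordinates, as OpenCV has them. Camera axes: x right, y down, z forward; pixel columns grow to the right and rows downward; lengths in mm; the calibration is good to about 2 mm. A picture is of the moment at which its call begins. There is no depth.
- order.close_job(): hands the job in; it is judged then, once.
Trained networks look in a picture, given as the dict that the camera call returned (one of the last four; its "shot" number tells which), for a name from the list of things; names that differ only in an ending like _2 or _b are one class to them, and where a whole thing is asked for, a point or a joint stands for the part that bears it (a point fixed in the world has none). Each returns a list of dicts, best first, with "conf" (0 to 1); they miss things now and then, are a little off and sometimes report something else, mostly with a low value. They report only what shows in the picture. A call takes as long as a camera call. They do not tell look-alikes from the thing itself.
- nets.recognise(label, picture): "xy" ([column, row] in pixels, amid what is visible of it).
The state is a dict: "t": time; "q": joint angles; "qvel": joint speeds; "tau": joint torques, N m; "tcp_pos": TCP position; "ee_rot": TCP orientation; "contact_force": force on the tool from outside, world axes, zero at the start; "wrist_torque": the same for the moment, N m; "grip_width": finger opening in mm; "grasp_force": force on a finger pad.
Only numpy, scipy, OpenCV 4.12 (cv2) and the standard library are available. Lean on these libraries where they do the work, as an engineer would, in place of code of your own. Each camera call takes 0.05 s, during which the arm holds its last target. There are 200 camera calls.

## Task

Pick up the mallet and give the punch of the press that holds the metal tag a brisk blow, following through until the punch is felt to land firmly on its hidden stop, but without slamming or leaning hard on the stop; then lift off so that it springs back up. Put the mallet away standing in its own pocket of the tool board, handle over the painted bar, and let go. Touch the punch with the mallet only, leave the punch of the empty press alone and do not disturb the jar, beaker, carton and weight.

Things in the scene. Friction and masses are not known exactly. Their poses are not given: they have to be found in the camera images.
- mallet: Mallet standing on a striking face, handle level. Grey round head 56 mm across, 84 mm tall, black band; flat-sided wooden handle 24 wide, 28 high, its centre line 42 mm above the lower face, its end 150 mm from the head's axis. About 0.5 kg; balances 10 mm from the head's axis. Origin: centre of the lower striking face; z up along the head, handle towards -x.
- mallet_grip (a point): Point on the handle's centre line, 58 mm from the head's axis, 42 mm above the lower striking face; axes as the mallet's. A good place to grip from above, across the 24 mm width. A push on the face tries to turn the mallet in the fingers, so grip hard.
- press: Grey C-frame tag press fixed to the bench, the one of two with the tag on its die. Base 150 x 110 x 22 mm, column at its +x end, arm up to 107 mm high; guide bush 44 mm across, its top 109 mm above the bench; in it, out of sight, a collar on the punch's shaft lands on the stop. Origin: centre of the base's underside; z up, open side to -x.
- punch: Sprung steel punch of the tagged press: flat round cap 46 mm across, 12 thick, on a 20 mm shaft. Origin: centre of the cap's top, 20 mm to -x of the press's origin, 150 mm above the bench when up. A hidden stop ends its stroke 10 to 28 mm down: feel for it. The spring takes 4 N to start and at most 11 N; then force jumps: 3 N more is home, over 45 N spoils the die.
- tag: Bare aluminium sample tag 45 x 170 x 3 mm clamped on the die of the press, its ends sticking out 30 mm on both sides of the base. Origin: centre of its underside, under the punch.
- spare_press: The other tag press, same in looks but with an empty die. Origin as the press.
- spare_punch: Punch of the empty press, looks the same as the punch. Origin: centre of its cap's top.
- board: Plywood tool board fixed to the bench, 220 x 240 mm, 12 mm thick, with two square pockets side by side, each 72 mm inside with rails 12 mm high. On the mallet's pocket a dark disc and a bar (the outline of head and handle) are painted; the other pocket holds a steel weight. Origin: centre of its underside; z up.
- bay (a point): Centre of the floor of the mallet's pocket, 12 mm above the bench; axes as the board's. The head stands here, the handle lies above the painted bar, towards the board's -x.
- bay_grip (a point): Where mallet_grip is when the mallet stands properly in its pocket: 58 mm from bay towards the board's -x, 42 mm above the pocket floor.
- jar: Closed plastic sample jar with a paper label, 64 mm across, 100 mm tall. Loose bystander. Origin: centre of its underside.
- beaker: Open white ceramic beaker, 70 mm across, 90 mm tall. Loose bystander. Origin: centre of its underside.
- carton: Upright brown cardboard sample carton, 50 x 90 mm, 120 mm tall. Loose bystander. Origin: centre of its underside.
- weight: Loose steel knobbed weight, 50 mm across, 70 mm tall, standing in the other pocket of the tool board. Loose bystander. Origin: centre of its underside.
There are look-alikes about, which are no part of the job. What is shaped like the mallet but orange or yellow is not meant.

How it is judged (in metres and radians):
On the way, in this order (a step that is already met when the one before it is completed fails the run):
1. the punch of the tagged press is struck: it moves faster than 0.05 m/s under the mallet (contact force between mallet and punch above 0.5 N and linear speed of punch above 0.05 m/s and z of punch in the frame of press between 0.141 and 0.149 m).
2. the mallet has driven the punch onto its stop: the collar inside the bush bears on the stop with more than 3 N (contact force between mallet and punch above 3 N and contact force between punch_c2 and anything else above 3 N).
3. the mallet is off the punch and the punch has sprung back up (contact force between mallet and punch below 0.1 N and z of punch in the frame of press above 0.146 m), for 0.2 s.
At the end, for the whole second after the job is handed in: The mallet stands upright and at rest on the floor of its pocket (head axis within 14 mm of the pocket's centre, tilt under 0.08 rad), its handle over the painted bar (grip point within 28 mm of its place), released; both punches are up (within 4 mm) (horizontal distance between mallet and bay below 0.014 m and horizontal distance between mallet_grip and bay_grip below 0.028 m and z of mallet in the frame of bay below 0.004 m and angle between mallet's own z axis and vertical below 0.08 rad and linear speed of mallet below 0.01 m/s and contact force between the fingers and mallet below 0.1 N and z of punch in the frame of press above 0.146 m and z of spare_punch in the frame of spare_press above 0.146 m); the robot touches nothing.
It fails at once if the punch, once down 7 mm or more, is pressed with more than 45 N (z of punch in the frame of press below 0.143 m and contact force between mallet and punch above 45 N).
It fails at once if the gripper or arm touches the punch instead of the mallet (contact force between any of the fingers, the arm and punch above 0.5 N).
It fails at once if the punch of the empty press is pushed down more than 5 mm (z of spare_punch in the frame of spare_press below 0.145 m).
It fails at once if a bystander is moved more than 25 mm or tipped (distance of any of jar, beaker, carton, weight from where it was at the start of the episode above 0.025 m or angle between any of jar, beaker, carton, weight's own z axis and vertical above 0.4 rad).
It also fails if it takes over 51 s, if anything falls off the work surface, if the arm or the gripper's body presses on something with over 40 N, if the wrist force passes 120 N, or if a joint passes its speed limit or range.

## Working session

There is one attempt and no reset: what is moved stays moved. The work goes in short steps, Python scripts to look and compute and a shell command to move; the robot and the scene stay as the last step left them, time stands still between calls to the robot, and variables do not carry over. Pictures are saved under pics/ and viewed, at most 12 in all, crops included, and the job is handed in when it is done.

```bash
ls; mkdir -p pics
python3 - <<'E'
from plant import monitor, viewer, order, nets, env
import cv2, numpy as np, pickle
s=monitor.sense(); print(s, env.tip_reach)
P={}
for n in("top","scene"):
    p=viewer.get_image(n); P[n]=p
    cv2.imwrite(f"pics/{n}0.png",p["img"][:,:,::-1])
    print(n,p["camera_matrix"],p["rvec"],p["tvec"])
    for l in("mallet","press","punch","tag","board","weight","jar","beaker","carton"):
        print(n,l,[(np.round(d["xy"]).tolist(),round(d["conf"],2)) for d in nets.recognise(l,p)][:4])
pickle.dump(P,open("p0.pkl","wb"))
E
```

```text
pics
{'t': 0.0, 'q': array([-1.23092459,  0.3217711 , -0.07009596,  1.45167709,  0.02258723,
        1.37076741, -0.05693946]), 'qvel': array([-1.23920304e-03,  1.06790680e-03, -2.42853945e-05, -2.02820122e-04,
        5.82475363e-04,  7.64086920e-04, -1.53656192e-03]), 'tau': array([-4.64404475e-04, -4.91294575e+01, -4.04298278e-01, -3.12526846e+01,
       -6.38725958e-02,  4.38307668e-02,  1.67934240e-04]), 'tcp_pos': array([207.87795878, 615.25075502, 201.99426621]), 'ee_rot': array([[-9.47403805e-01,  3.20040263e-01, -5.09585632e-04],
       [ 3.20040659e-01,  9.47402167e-01, -1.76379304e-03],
       [-8.17022565e-05, -1.83411236e-03, -9.99998315e-01]]), 'contact_force': array([ 0.21485123,  0.64756319, -0.24384279]), 'wrist_torque': array([-0.02088454, -0.02851156,  0.03337347]), 'grasp_force': 0.0, 'grip_width': 86.8658396312914} 17.0
top [[389.13090962   0.         260.66982836]
 [  0.         389.13090962 188.03661255]
 [  0.           0.           1.        ]] [ 2.15094708 -2.13152959  0.21143359] [-139.79995895  544.26185775 1158.63731307]
top mallet [([397.0, 191.0], 0.97)
[... 461 characters left out ...]
9179814   0.         258.3063247 ]
 [  0.         460.79179814 194.61735113]
 [  0.           0.           1.        ]] [ 2.40957914  0.77300206 -0.24352384] [-348.06327906 -260.0716937  1850.07568008]
scene mallet [([184.0, 304.0], 0.93), ([196.0, 191.0], 0.86), ([262.0, 108.0], 0.82), ([260.0, 184.0], 0.66)]
scene press [([300.0, 189.0], 0.59)]
scene punch [([300.0, 167.0], 0.5)]
scene tag [([292.0, 192.0], 0.66)]
scene board [([227.0, 250.0], 0.56)]
scene weight [([254.0, 232.0], 0.55)]
scene jar [([288.0, 149.0], 0.87), ([288.0, 194.0], 0.3), ([343.0, 142.0], 0.21)]
scene beaker [([318.0, 233.0], 0.68), ([371.0, 180.0], 0.31)]
scene carton [([370.0, 180.0], 0.79), ([290.0, 192.0], 0.25)]
```

Run:
```python
import cv2
a=cv2.imread("pics/top0.png")[70:320,110:430]; cv2.imwrite("pics/top0c.png",cv2.resize(a,None,fx=2.4,fy=2.4,interpolation=cv2.INTER_CUBIC))
a=cv2.imread("pics/scene0.png")[80:330,130:430]; cv2.imwrite("pics/scene0c.png",cv2.resize(a,None,fx=2.4,fy=2.4,interpolation=cv2.INTER_CUBIC))
```

```text
(no output)
```

View pics/top0c.png

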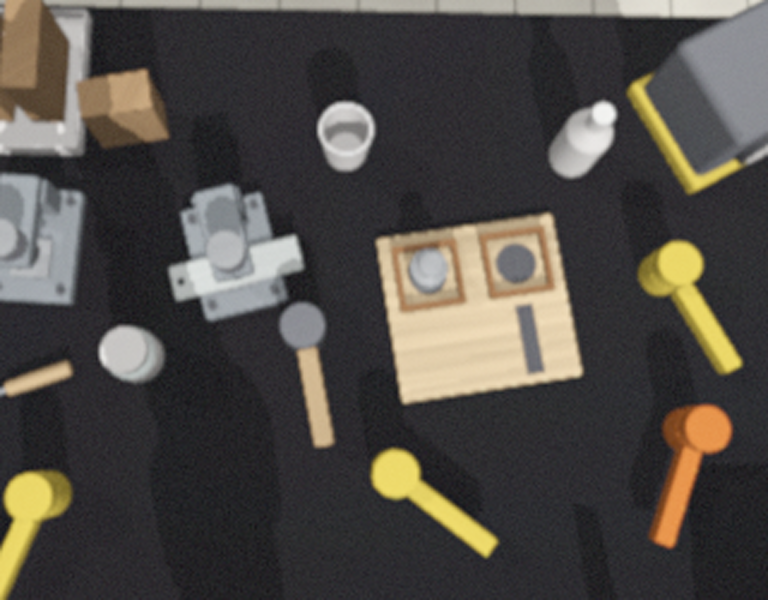

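View pics/scene0c.png

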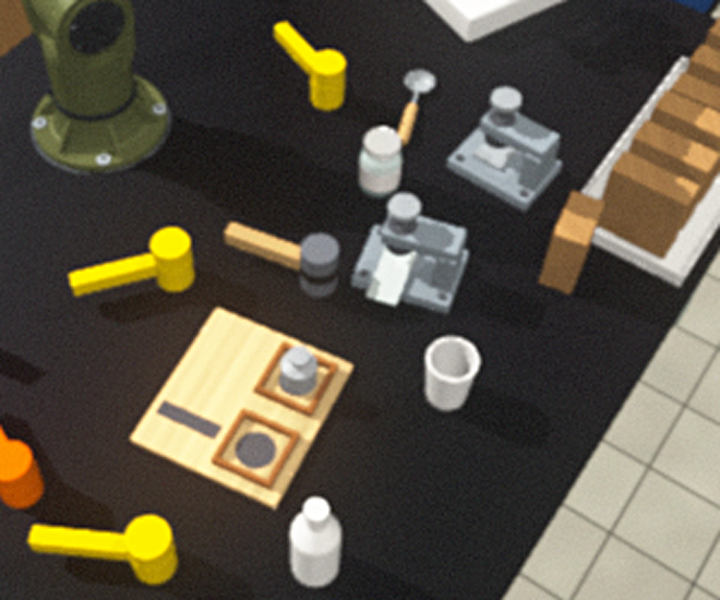

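The top view shows the grey mallet's head at crop (303,326) with its handle end at (322,440). The tagged press's punch cap is at (227,250). The painted disc is at (515,263) and the bar at (530,340), and the weight is in the left pocket. In the scene view the cap is at (404,205), the mallet head at (319,248) and the disc at (256,450).

```bash
cat > h.py <<'E'
import numpy as np, cv2
def K(p): return np.array(p["camera_matrix"]),cv2.Rodrigues(np.array(p["rvec"]))[0],np.array(p["tvec"]).ravel()
def back(p,uv,z):
    k,R,t=K(p); d=R.T@np.linalg.inv(k)@np.array([*uv,1.]); c=-R.T@t
    return c+d*(z-c[2])/d[2]
def proj(p,X):
    return cv2.projectPoints(np.array(X,float).reshape(-1,3),np.array(p["rvec"],float),np.array(p["tvec"],float),np.array(p["camera_matrix"],float),None)[0].reshape(-1,2)
def full(c,off): return (np.array(c)+.5)/2.4-.5+off
def tri(p1,u1,p2,u2):
    M=[k@np.c_[R,t] for k,R,t in(K(p1),K(p2))]
    x=cv2.triangulatePoints(M[0],M[1],np.array(u1,float).reshape(2,1),np.array(u2,float).reshape(2,1)).ravel(); return x[:3]/x[3]
E
python3 - <<'E'
import pickle; from h import *
np.set_printoptions(precision=1,suppress=True)
P=pickle.load(open("p0.pkl","rb")); T,S=P["top"],P["scene"]
ot,os_=np.array([110,70]),np.array([130,80])
f=lambda c:full(c,ot); g=lambda c:full(c,os_)
print("head",back(T,f((303,326)),84),back(S,g((320,247)),84),tri(T,f((303,326)),S,g((320,247))))
print("hend",back(T,f((322.5,445)),56),back(S,g((231,225)),56))
print("cap",back(T,f((227,250)),150),back(S,g((404,205)),150),tri(T,f((227,250)),S,g((404,205))))
print("sparecap scene",back(S,g((506,97)),150))
print("disc",back(T,f((515,263)),12),back(S,g((256,450)),12))
print("bar",[back(T,f(c),12) for c in((525,306),(537,371))])
B=[back(T,f(c),12) for c in((377,238),(550,214),(582,377),(403,403))];print("board",B,np.mean(B,0))
print("pressbase",[back(T,f(c),22) for c in((181,210),(261,193),(287,301),(207,320))])
print("tag",[back(T,f(c),25) for c in((169,269),(298,235),(303,268),(174,300))])
for n,a,b,h in(("jar",(124,350),(382,140),100),("beaker",(346,130),(452,355),90),("carton",(112,90),(580,212),120),("weight",(429,268),(299,360),70)): print(n,back(T,f(a),h),back(S,g(b),h))
E
```

```text
head [485.5 -60.7  84. ] [487.8 -57.5  84. ] [487.1 -59.2  84.8]
hend [340.  -86.5  56. ] [344.3 -83.4  56. ]
cap [566.9  28.3 150. ] [569.1  30.  150. ] [568.2  29.5 149.5]
sparecap scene [580.3 299.7 150. ]
disc [ 582.9 -340.8   12. ] [ 584.1 -341.5   12. ]
bar [array([ 524.6, -352.9,   12. ]), array([ 438.2, -366.8,   12. ])]
board [array([ 615., -155.,   12.]), array([ 651.3, -390. ,   12. ]), array([ 430.8, -426.2,   12. ]), array([ 394.9, -189.9,   12. ])] [ 523.  -290.3   12. ]
pressbase [array([647.8, 107.3,  22. ]), array([672.7,   1.4,  22. ]), array([526.4, -36.5,  22. ]), array([500.1,  67.4,  22. ])]
tag [array([566.9, 119.2,  25. ]), array([614.9, -49.5,  25. ]), array([570.3, -56.9,  25. ]), array([525.7, 111. ,  25. ])]
jar [451.9 155.4 100. ] [453.  156.4 100. ]
beaker [ 739.  -111.6   90. ] [ 738. -107.   90.]
carton [776.4 182.3 120. ] [769.4 188.8 120. ]
weight [ 563.5 -219.4   70. ] [ 569.4 -222.5   70. ]
```

```bash
python3 -m jog '{"dp":[[-0.75,-0.65,0],[-0.75,-0.65,0],[-0.75,-0.65,0],[-0.75,-0.65,0],[-0.75,-0.65,0],[-0.75,-0.65,0],[-0.75,-0.65,0],[-0.75,-0.65,0],[-0.75,-0.65,0],[-0.75,-0.65,0],[-0.75,-0.65,0],[-0.75,-0.65,0]],"spin":[0,0,0,0,0,0,0,0,0,0,0,0],"grip":[1,1,1,1,1,1,1,1,1,1,1,1]}'
python3 -m jog '{"dp":[[-0.75,-0.65,0],[-0.75,-0.65,0],[-0.75,-0.65,0],[-0.75,-0.65,0],[-0.75,-0.65,0],[-0.75,-0.65,0],[-0.1,-0.93,0],[-0.1,-0.93,0],[-0.1,-0.93,0],[-0.1,-0.93,0],[-0.1,-0.93,0],[-0.1,-0.93,0]],"spin":[0,0,0,0,0,0,0,0,0,0,0,0],"grip":[1,1,1,1,1,1,1,1,1,1,1,1]}'
python3 -m jog '{"dp":[[0,0,0],[0,0,0],[0,0,0],[0,0,0],[0,0,0],[0,0,0],[0,0,0],[0,0,0],[0,0,0],[0,0,0],[0,0,0],[0,0,0]],"spin":[1,1,1,1,1,1,1,1,1,1,1,1],"grip":[1,1,1,1,1,1,1,1,1,1,1,1]}'
python3 -m jog '{"dp":[[0,0,0],[0,0,0],[0,0,0],[0,0,0],[0,0,0],[0,0,0],[0,0,0],[0,0,0],[0,0,0],[0,0,0],[0,0,0],[0,0,0]],"spin":[1,1,1,1,1,1,1,1,1,1,1,1],"grip":[1,1,1,1,1,1,1,1,1,1,1,1]}'
python3 - <<'E'
from plant import monitor; import numpy as np
s=monitor.sense();R=s["ee_rot"];p=s["tcp_pos"];print(s["t"],p,R.round(4),s["q"])
a=.176;g=np.array([487,-59.2])-54*np.array([np.cos(a),np.sin(a)])
d=np.array([*g,43+1])-p;print("units",R.T@d/30)
ya=np.arctan2(R[1,1],R[0,1]);print("spin units",np.degrees(-(((a-np.pi/2)-ya+np.pi)%(2*np.pi)-np.pi))/6)
E
```

```text
t: 2.2
tcp_pos: [389.5, 306.6, 203.3]
ee_rot: [[-0.947, 0.32, 0.0], [0.32, 0.947, 0.001], [-0.0, 0.001, -1.0]]
contact_force: [0.2, 0.5, 0.5]
grip_width: 86.9
grasp_force: 0.0
t: 3.4
tcp_pos: [442.6, -11.8, 203.3]
ee_rot: [[-0.947, 0.32, 0.001], [0.32, 0.947, 0.001], [-0.001, 0.001, -1.0]]
contact_force: [-0.4, -0.3, -0.3]
grip_width: 87.1
grasp_force: 0.0
t: 4.6
tcp_pos: [442.9, -10.7, 203.2]
ee_rot: [[0.016, 1.0, 0.001], [1.0, -0.016, 0.0], [0.0, 0.001, -1.0]]
contact_force: [-0.4, 0.8, 0.6]
grip_width: 87.2
grasp_force: 0.0
t: 5.8
tcp_pos: [443.0, -10.7, 203.3]
ee_rot: [[0.956, 0.294, 0.001], [0.294, -0.956, 0.0], [0.001, -0.0, -1.0]]
contact_force: [0.1, -0.2, 0.0]
grip_width: 87.1
grasp_force: 0.0
5.8 [442.95163164 -10.70089336 203.27230471] [[ 9.559e-01  2.938e-01  6.000e-04]
 [ 2.938e-01 -9.559e-01  2.000e-04]
 [ 6.000e-04 -0.000e+00 -1.000e+00]] [-0.36495682 -0.13953631  0.30161397  1.94208735  0.04234401  1.33245942
 -1.34869209]
units [-0.86118042  1.75751999  5.30848554]
spin units 1.1667865253975884
```

```bash
python3 -m jog '{"dp":[[-0.43,0.88,0],[-0.43,0.88,0],[0,0,0],[0,0,0],[0,0,0.8],[0,0,0.8],[0,0,0.8],[0,0,0.8]],"spin":[0,0,1,0.17,0,0,0,0],"grip":[1,1,1,1,1,1,1,1]}'
python3 - <<'E'
from plant import viewer; import cv2
p=viewer.get_image("wrist"); cv2.imwrite("pics/w1.png",p["img"][:,:,::-1])
E
```

```text
t: 6.6
tcp_pos: [434.2, -67.9, 106.3]
ee_rot: [[0.983, 0.182, 0.001], [0.182, -0.983, 0.0], [0.001, -0.0, -1.0]]
contact_force: [0.2, -0.4, -1.6]
grip_width: 87.1
grasp_force: 0.0
```

View pics/w1.png

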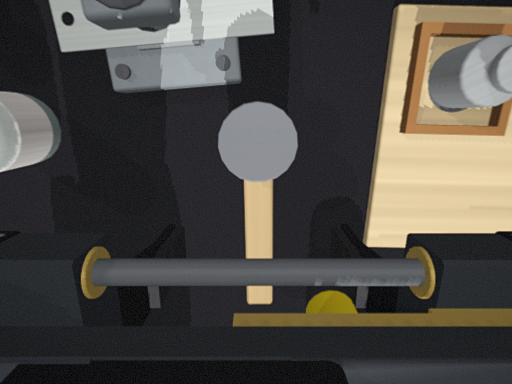

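The wrist view has the grey head at (258,141) and the handle running straight down the middle between the fingers, so the alignment is good. I'll descend and grip.

```bash
python3 -m jog '{"dp":[[0,0,0.7],[0,0,0.7],[0,0,0.4],[0,0,0.28],[0,0,0],[0,0,0],[0,0,0],[0,0,0],[0,0,0],[0,0,0],[0,0,0],[0,0,0]],"spin":[0,0,0,0,0,0,0,0,0,0,0,0],"grip":[1,1,1,1,1,-1,-1,-1,-1,-1,-1,-1]}'
python3 -m jog '{"dp":[[0,0,0],[0,0,0],[0,0,0],[0,0,-0.3],[0,0,-0.5],[0,0,-0.5],[0,0,-0.5],[0,0,-0.5],[0,0,0],[0,0,0]],"spin":[0,0,0,0,0,0,0,0,0,0],"grip":[-1,-1,-1,-1,-1,-1,-1,-1,-1,-1]}'
```

```text
t: 7.85
tcp_pos: [434.0, -68.7, 44.7]
ee_rot: [[0.984, 0.179, 0.0], [0.179, -0.984, 0.0], [0.0, -0.0, -1.0]]
contact_force: [0.2, 0.2, 0.7]
grip_width: 38.7
grasp_force: 0.0
t: 8.85
tcp_pos: [434.2, -68.8, 113.9]
ee_rot: [[0.984, 0.179, 0.001], [0.179, -0.984, 0.0], [0.001, -0.0, -1.0]]
contact_force: [0.2, -0.2, -0.4]
grip_width: 0.2
grasp_force: 0.0
```

Run:
```python
from plant import viewer; import cv2,pickle,numpy as np
P={n:viewer.get_image(n) for n in("wrist","top","scene")}; pickle.dump(P,open("p1.pkl","wb"))
a=P["wrist"]["img"][:300,:,::-1];b=P["scene"]["img"][100:270,180:350,::-1];b=cv2.resize(b,(300,300))
cv2.imwrite("pics/w2.png",np.hstack([cv2.resize(a,(500,300)),b]))
```

```text
(no output)
```

View pics/w2.png

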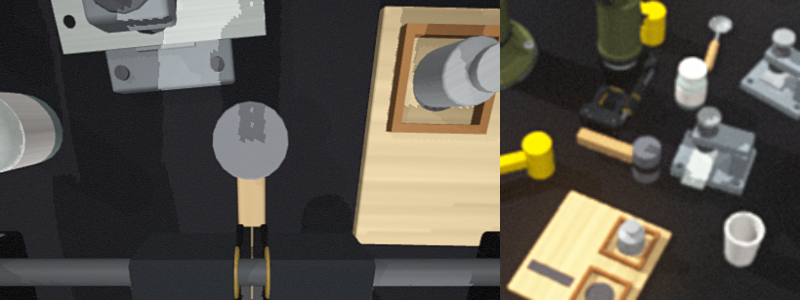

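The fingers are shut above the mallet, which still stands where it was (head at (250,140) in the wrist view). I lifted before the grip had closed, so I'll open and retry, waiting for grip force this time.

```bash
python3 -m jog '{"dp":[[0,0,0],[0,0,0],[0,0,0],[0,0,0],[0,0,0],[0,0,0],[0,0,0],[0,0,0],[0,0,0],[0,0,0]],"spin":[0,0,0,0,0,0,0,0,0,0],"grip":[0.2,0.2,0.2,0.2,0.2,0.2,0.2,0.2,0.2,0.2]}'
python3 -m jog '{"dp":[[0,0,0.5],[0,0,0.7],[0,0,0.7],[0,0,0.4],[0,0,0],[0,0,0],[0,0,0],[0,0,0],[0,0,0],[0,0,0],[0,0,0],[0,0,0]],"spin":[0,0,0,0,0,0,0,0,0,0,0,0],"grip":[0.2,0.2,0.2,0.2,0.2,-1,-1,-1,-1,-1,-1,-1]}'
python3 -m jog '{"dp":[[0,0,0],[0,0,0],[0,0,0],[0,0,0],[0,0,0]],"spin":[0,0,0,0,0],"grip":[-1,-1,-1,-1,-1]}'
```

```text
t: 10.0
tcp_pos: [434.0, -68.8, 113.7]
ee_rot: [[0.984, 0.179, 0.0], [0.179, -0.984, 0.0], [0.0, -0.0, -1.0]]
contact_force: [-0.6, -0.4, 0.5]
grip_width: 52.0
grasp_force: 0.0
t: 11.2
tcp_pos: [434.0, -68.8, 44.7]
ee_rot: [[0.984, 0.179, 0.0], [0.179, -0.984, 0.0], [0.0, -0.0, -1.0]]
contact_force: [0.1, 0.6, 0.1]
grip_width: 5.1
grasp_force: 0.0
t: 11.7
tcp_pos: [434.0, -68.8, 44.7]
ee_rot: [[0.984, 0.179, 0.0], [0.179, -0.984, 0.0], [0.0, -0.0, -1.0]]
contact_force: [-0.2, 0.1, -0.2]
grip_width: 0.9
grasp_force: 0.0
```

Run:
```python
from plant import viewer,monitor; import cv2,pickle; from h import *
P={n:viewer.get_image(n) for n in("wrist","top","scene")}; pickle.dump(P,open("p2.pkl","wb"))
s=monitor.sense(); p=s["tcp_pos"]; print(p,s["ee_rot"][:,2])
ims=[]
for n in("wrist","top","scene"):
    q=P[n]; im=q["img"][:,:,::-1].copy(); u=proj(q,[p,p+[0,0,-17],p+[54*.984,54*.18,40]]); print(n,u.round(1).tolist(), [ (d["xy"],d["conf"]) for d in __import__("plant").nets.recognise("mallet",q)][:4])
    for x,c in zip(u,((0,0,255),(0,255,0),(255,0,0))): cv2.circle(im,tuple(int(v) for v in x),1,c,-1)
    ims.append(im)
t=cv2.resize(ims[1][150:290,190:330],(400,400),interpolation=cv2.INTER_CUBIC); c=cv2.resize(ims[2][130:230,190:290],(400,400),interpolation=cv2.INTER_CUBIC)
cv2.imwrite("pics/ov1.png",np.hstack([t,c]))
q=P["wrist"];print(back(q,(258,141),84),q["tvec"])
```

```text
[434.01249539 -68.78977483  44.65129139] [ 4.36562268e-05  6.14238218e-05 -9.99999997e-01]
wrist [[258.8, 228.8], [258.7, 219.6], [259.1, 156.0]] [([257.7, 155.7], 0.74)]
top [[238.8, 223.9], [239.0, 224.4], [235.4, 205.0]] [([394.1, 256.3], 0.88), ([400.7, 190.8], 0.76), ([115.6, 285.5], 0.73), ([280.3, 274.4], 0.61)]
scene [[248.7, 184.4], [248.7, 187.3], [262.6, 182.7]] [([263.2, 189.3], 0.96), ([131.5, 273.0], 0.8), ([182.9, 306.7], 0.79), ([193.6, 190.6], 0.78)]
[493.94487834 -57.32757117  84.        ] [-144.21568098  409.35971368  350.91762615]
```

View pics/ov1.png

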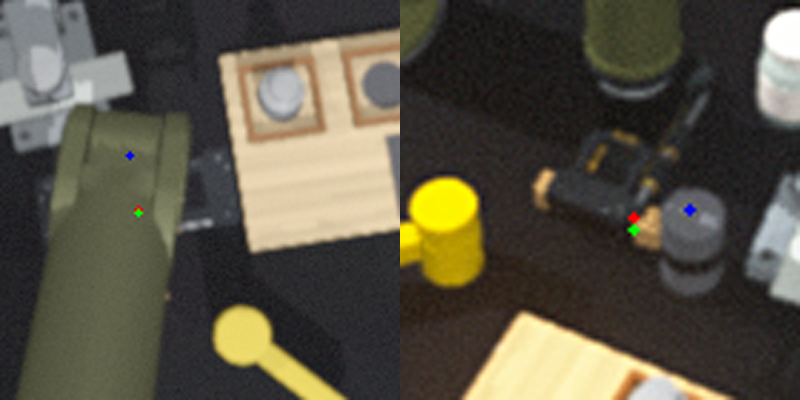

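Run:
```python
import cv2,pickle,numpy as np; P=pickle.load(open("p2.pkl","rb"))
a=P["wrist"]["img"][120:360,130:390,::-1];b=P["scene"]["img"][150:210,215:280,::-1]
cv2.imwrite("pics/w3.png",np.hstack([cv2.resize(a,(433,400)),cv2.resize(b,(360,400),interpolation=cv2.INTER_CUBIC)]))
```

```text
(no output)
```

View pics/w3.png

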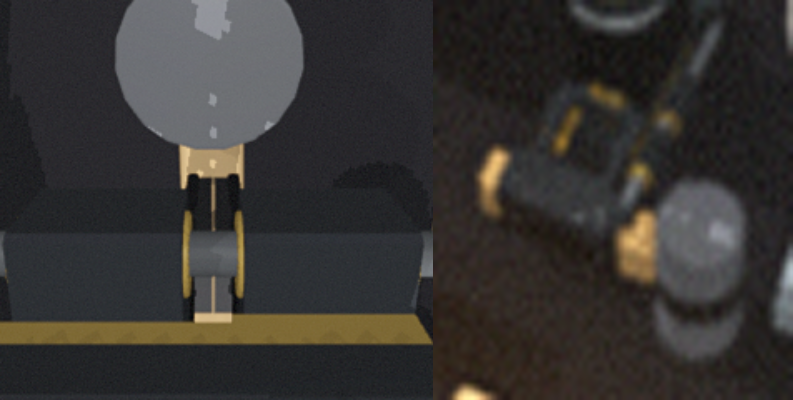

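The shut fingers appear to sit above the handle, so the tips are higher than the reported TCP implies. I'll check this by comparing a projected fingertip with the picture while opening the fingers.

```bash
python3 -m jog '{"dp":[[0,0,0],[0,0,0],[0,0,0],[0,0,0],[0,0,0],[0,0,0],[0,0,0],[0,0,0],[0,0,0],[0,0,0]],"spin":[0,0,0,0,0,0,0,0,0,0],"grip":[0.2,0.2,0.2,0.2,0.2,0.2,0.2,0.2,0.2,0.2]}'
python3 - <<'E'
from plant import viewer,monitor; import cv2,pickle; from h import *
P={n:viewer.get_image(n) for n in("wrist","scene")}; pickle.dump(P,open("p3.pkl","wb"))
s=monitor.sense(); p=s["tcp_pos"];R=s["ee_rot"]; w=s["grip_width"]/2; ims=[]
for n in("wrist","scene"):
    q=P[n]; im=q["img"][:,:,::-1].copy()
    f=5 if n=="scene" else 2
    o=(225,140) if n=="scene" else (160,130); sz=(80,80) if n=="scene" else (200,200)
    im=cv2.resize(im[o[1]:o[1]+sz[1],o[0]:o[0]+sz[0]],(400,400),interpolation=cv2.INTER_CUBIC); f=400/sz[0]
    for h,c in((17,(0,255,0)),(0,(0,0,255)),(-20,(255,0,255))):
        for sy in(-1,1):
            u=proj(q,[p+R@[9.5,sy*w,h],p+R@[-9.5,sy*w,h]]); u=(u-o+.5)*f
            cv2.line(im,*[tuple(int(v) for v in x) for x in u],c,1)
    ims.append(im)
cv2.imwrite("pics/ov2.png",np.hstack(ims)); print(p,s["grip_width"])
E
```

```text
t: 13.0
tcp_pos: [434.0, -68.8, 44.7]
ee_rot: [[0.984, 0.179, 0.0], [0.179, -0.984, 0.0], [0.0, -0.0, -1.0]]
contact_force: [0.2, 0.3, 0.5]
grip_width: 52.1
grasp_force: 0.0
[434.03396521 -68.75414785  44.67910927] 52.26047057683
```

View pics/ov2.png

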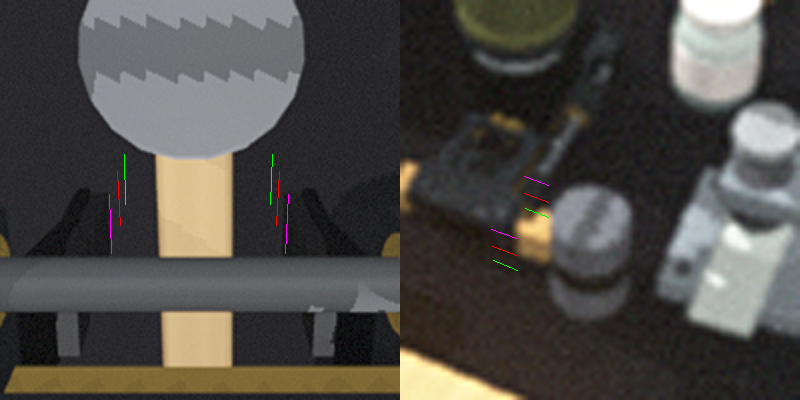

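The visible fingertips match the h=-20 line (magenta), about 35 mm higher than nominal. I'll descend slowly with force checks.

```bash
python3 -m jog '{"dp":[[0,0,0.2],[0,0,0.2],[0,0,0.2],[0,0,0]],"spin":[0,0,0,0],"grip":[0.2,0.2,0.2,0.2]}'
python3 -m jog '{"dp":[[0,0,0.1],[0,0,0]],"spin":[0,0],"grip":[0.2,0.2]}'
```

```text
t: 13.5
tcp_pos: [432.9, -68.8, 25.5]
ee_rot: [[0.984, 0.179, -0.002], [0.179, -0.984, -0.0], [-0.002, -0.0, -1.0]]
contact_force: [-0.8, -1.2, -0.3]
grip_width: 52.3
grasp_force: 0.0
t: 13.7
tcp_pos: [433.8, -68.8, 23.3]
ee_rot: [[0.984, 0.179, -0.001], [0.179, -0.984, -0.0], [-0.001, -0.0, -1.0]]
contact_force: [-0.3, 0.1, -0.8]
grip_width: 52.0
grasp_force: 0.0
```

```bash
python3 -m jog '{"dp":[[0,0,0.1],[0,0,0.05],[0,0,0]],"spin":[0,0,0],"grip":[0.2,0.2,0.2]}'
python3 -m jog '{"dp":[[0,0,0.1],[0,0,0.05],[0,0,0]],"spin":[0,0,0],"grip":[0.2,0.2,0.2]}'
python3 -m jog '{"dp":[[0,0,0],[0,0,0],[0,0,0],[0,0,0],[0,0,0],[0,0,0],[0,0,0],[0,0,0]],"spin":[0,0,0,0,0,0,0,0],"grip":[-1,-1,-1,-1,-1,-1,-1,-1]}'
```

```text
t: 14.0
tcp_pos: [433.8, -68.8, 18.9]
ee_rot: [[0.984, 0.179, -0.0], [0.179, -0.984, 0.0], [-0.0, -0.0, -1.0]]
contact_force: [0.1, 0.5, 0.8]
grip_width: 52.3
grasp_force: 0.0
t: 14.3
tcp_pos: [433.8, -68.7, 14.4]
ee_rot: [[0.984, 0.179, -0.0], [0.179, -0.984, 0.0], [-0.0, -0.0, -1.0]]
contact_force: [0.0, 0.2, -0.5]
grip_width: 52.1
grasp_force: 0.0
t: 15.1
tcp_pos: [434.0, -68.7, 14.7]
ee_rot: [[0.984, 0.179, 0.0], [0.179, -0.984, 0.0], [0.0, -0.0, -1.0]]
contact_force: [-0.1, 0.9, 1.3]
grip_width: 23.7
grasp_force: 29.9
```

```bash
python3 -m jog '{"dp":[[0,0,0],[0,0,-0.2],[0,0,-0.5],[0,0,-0.8],[0,0,-0.8],[0,0,-0.8],[0,0,-0.8],[0,0,-0.8],[0,0,-0.7],[0,0,-0.4],[0,0,-0.2],[0,0,0]],"spin":[0,0,0,0,0,0,0,0,0,0,0,0],"grip":[-1,-1,-1,-1,-1,-1,-1,-1,-1,-1,-1,-1]}'
python3 - <<'E'
from plant import viewer,monitor; import cv2,pickle; from h import *
s=monitor.sense(); p=s["tcp_pos"];R=s["ee_rot"]; print(p,s["grip_width"],s["wrist_torque"],s["contact_force"])
print("units",R.T@np.array([568.2-487,29.5+59.2,0])/30)
P={n:viewer.get_image(n) for n in("wrist","scene")}; pickle.dump(P,open("p4.pkl","wb"))
a=P["scene"]["img"][90:240,180:330,::-1]
cv2.imwrite("pics/v4.png",np.hstack([cv2.resize(P["wrist"]["img"][:,:,::-1],(400,300)),cv2.resize(a,(300,300),interpolation=cv2.INTER_CUBIC)]))
E
```

```text
t: 16.3
tcp_pos: [433.9, -68.9, 194.6]
ee_rot: [[0.984, 0.179, -0.0], [0.179, -0.984, 0.0], [-0.0, -0.0, -1.0]]
contact_force: [0.3, -1.1, -5.3]
grip_width: 24.0
grasp_force: 30.0
[433.86154612 -68.86164025 194.5526551 ] 23.967902523186385 [-0.1155304   0.35269083 -0.06323324] [ 0.29060292 -1.10774125 -5.28627807]
units [ 3.19202777e+00 -2.42464034e+00 -3.75571585e-04]
```

View pics/v4.png

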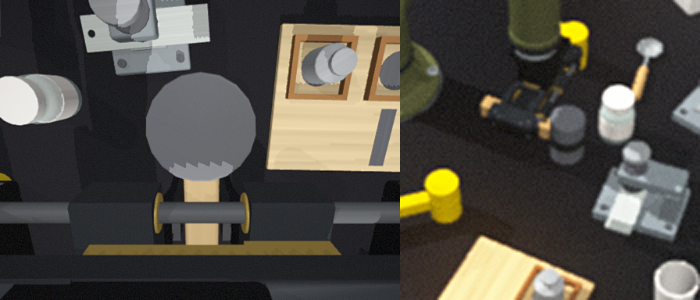

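The mallet is held level in the air; the wrist view shows the head at (200,125). Now I'll move it above the tagged punch.

```bash
python3 -m jog '{"dp":[[0.4,-0.3,0],[0.7,-0.53,0],[0.7,-0.53,0],[0.7,-0.53,0],[0.5,-0.38,0],[0.2,-0.15,0],[0,0,0],[0,0,0]],"spin":[0,0,0,0,0,0,0,0],"grip":[-1,-1,-1,-1,-1,-1,-1,-1]}'
python3 - <<'E'
from plant import viewer,monitor; import cv2,pickle; from h import *
s=monitor.sense(); print(s["tcp_pos"],s["contact_force"])
P={n:viewer.get_image(n) for n in("wrist","scene")}; pickle.dump(P,open("p5.pkl","wb"))
a=cv2.resize(P["scene"]["img"][120:220,240:340,::-1],(400,400),interpolation=cv2.INTER_CUBIC)
b=cv2.resize(P["wrist"]["img"][50:306,130:386,::-1],(400,400))
q=P["scene"]
def ring(im,q,c,r,o,f,col):
    t=np.linspace(0,6.28,40); X=np.c_[c[0]+r*np.cos(t),c[1]+r*np.sin(t),0*t+c[2]]
    cv2.polylines(im,[((proj(q,X)-o+.5)*f).astype(int)],True,col,1)
h=(568.2,29.5)
for z in (180,264): ring(a,q,(*h,z),28,(240,120),4,(0,255,0))
ring(a,q,(*h,150),23,(240,120),4,(0,0,255))
cv2.imwrite("pics/v5.png",np.hstack([a,b]))
E
```

```text
t: 17.2
tcp_pos: [514.8, 18.7, 194.3]
ee_rot: [[0.984, 0.178, -0.001], [0.178, -0.984, -0.001], [-0.001, 0.001, -1.0]]
contact_force: [-0.4, -0.3, -4.7]
grip_width: 23.8
grasp_force: 30.0
[514.80235546  18.69884699 194.30033193] [-0.35204775 -0.33328662 -4.69129919]
```

View pics/v5.png

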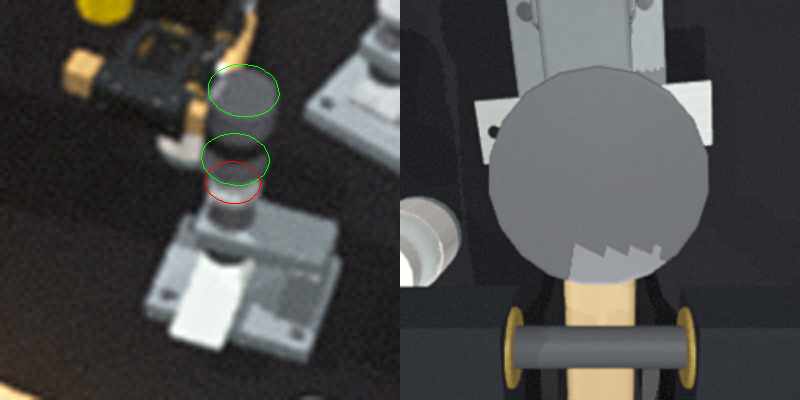

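The scene overlay fits: head rings at (243,90) and (235,160), directly over the cap ring at (233,182). I'll approach to about 5 mm above the cap, then strike.

```bash
python3 -m jog '{"dp":[[0,0,0.3],[0,0,0.3],[0,0,0.2],[0,0,0],[0,0,0]],"spin":[0,0,0,0,0],"grip":[-1,-1,-1,-1,-1]}'
python3 -m jog '{"dp":[[0,0,0.45],[0,0,0]],"spin":[0,0],"grip":[-1,-1]}'
```

```text
t: 17.8
tcp_pos: [515.3, 19.8, 170.4]
ee_rot: [[0.984, 0.179, -0.0], [0.179, -0.984, -0.0], [-0.0, -0.0, -1.0]]
contact_force: [-0.5, -0.4, -5.2]
grip_width: 24.1
grasp_force: 30.0
t: 18.0
tcp_pos: [516.5, 19.9, 156.9]
ee_rot: [[0.984, 0.179, 0.002], [0.179, -0.984, 0.0], [0.002, 0.0, -1.0]]
contact_force: [1.0, 0.6, 1.5]
grip_width: 23.7
grasp_force: 30.0
```

```bash
python3 -m jog '{"dp":[[0,0,0.06],[0,0,0.0]],"spin":[0,0],"grip":[-1,-1]}'|grep -E 'tcp|contact'
python3 -m jog '{"dp":[[0,0,0.06],[0,0,0.0]],"spin":[0,0],"grip":[-1,-1]}'|grep -E 'tcp|contact'
```

```text
tcp_pos: [516.5, 19.9, 156.2]
contact_force: [0.8, -0.3, 2.0]
tcp_pos: [516.5, 20.0, 154.2]
contact_force: [2.4, 0.3, 1.8]
```

```bash
python3 -m jog '{"dp":[[0,0,0.06],[0,0,0.0]],"spin":[0,0],"grip":[-1,-1]}'|grep -E 'tcp|contact'
```

```text
tcp_pos: [516.4, 19.9, 152.1]
contact_force: [4.1, 1.3, 1.4]
```

```bash
python3 -m jog '{"dp":[[0,0,0.06],[0,0,0.0]],"spin":[0,0],"grip":[-1,-1]}'|grep -E 'tcp|contact|rot'
```

```text
tcp_pos: [516.3, 19.9, 150.2]
ee_rot: [[0.984, 0.179, 0.002], [0.179, -0.984, 0.0], [0.002, 0.0, -1.0]]
contact_force: [3.4, 0.6, 1.8]
```

```bash
python3 -m jog '{"dp":[[0,0,0.06],[0,0,0.0]],"spin":[0,0],"grip":[-1,-1]}'|grep -E 'tcp|contact'
```

```text
tcp_pos: [516.2, 19.9, 148.4]
contact_force: [5.8, -0.5, 2.8]
```

```bash
python3 -m jog '{"dp":[[0,0,0.06],[0,0,0.0]],"spin":[0,0],"grip":[-1,-1]}'|grep -E 'tcp|contact'
```

```text
tcp_pos: [516.0, 19.9, 146.5]
contact_force: [5.1, 0.4, 3.1]
```

```bash
python3 -m jog '{"dp":[[0,0,0.06],[0,0,0.0]],"spin":[0,0],"grip":[-1,-1]}'|grep -E 'tcp|contact'
```

```text
tcp_pos: [515.9, 20.0, 144.6]
contact_force: [5.6, 1.2, 3.7]
```

```bash
python3 -m jog '{"dp":[[0,0,0.06],[0,0,0.0]],"spin":[0,0],"grip":[-1,-1]}'|grep -E 'tcp|contact'
```

```text
tcp_pos: [515.7, 19.9, 142.8]
contact_force: [4.9, -0.0, 5.4]
```

```bash
python3 -m jog '{"dp":[[0,0,0.06],[0,0,0.0]],"spin":[0,0],"grip":[-1,-1]}'|grep -E 'tcp|contact'; python3 -c "
from plant import monitor; print(monitor.sense()['wrist_torque'])"
```

```text
tcp_pos: [514.9, 19.8, 141.3]
contact_force: [2.3, -0.2, 6.6]
[ 0.06185732 -0.55002067 -0.00208009]
```

```bash
python3 -m jog '{"dp":[[0,0,0.06],[0,0,0.0]],"spin":[0,0],"grip":[-1,-1]}'|grep -E 'tcp|contact'
```

```text
tcp_pos: [513.6, 19.6, 139.9]
contact_force: [-2.5, -0.2, 13.4]
```

```bash
python3 -m jog '{"dp":[[0,0,0.06],[0,0,0.0]],"spin":[0,0],"grip":[-1,-1]}'|grep -E 'tcp|contact'; python3 -c "
from plant import monitor; print(monitor.sense()['wrist_torque'])"
```

```text
tcp_pos: [512.4, 19.4, 138.3]
contact_force: [-6.1, -1.4, 16.3]
[-0.15919723  1.33741009 -0.0061486 ]
```

Total force is about 21 N against a spring maximum of 11 N, so the punch is home. I'll lift off.

```bash
python3 -m jog '{"dp":[[0,0,-0.3],[0,0,-0.5],[0,0,-0.6],[0,0,-0.8],[0,0,-0.5],[0,0,0],[0,0,0],[0,0,0]],"spin":[0,0,0,0,0,0,0,0],"grip":[-1,-1,-1,-1,-1,-1,-1,-1]}'
python3 - <<'E'
from plant import viewer,monitor; import cv2,pickle; from h import *
s=monitor.sense(); p=s["tcp_pos"];R=s["ee_rot"]; print(p)
P={n:viewer.get_image(n) for n in("wrist","scene")}; pickle.dump(P,open("p6.pkl","wb"))
a=cv2.resize(P["scene"]["img"][110:210,220:320,::-1],(400,400),interpolation=cv2.INTER_CUBIC)
b=cv2.resize(P["wrist"]["img"][50:306,130:386,::-1],(400,400))
q=P["scene"]
h=p+np.array([53,9.6,0]); zl=180+p[2]-194.6
for z in(zl,zl+84):
    t=np.linspace(0,6.28,40); X=np.c_[h[0]+28*np.cos(t),h[1]+28*np.sin(t),0*t+z]
    cv2.polylines(a,[((proj(q,X)-(220,110)+.5)*4).astype(int)],True,(0,255,0),1)
cv2.imwrite("pics/v6.png",np.hstack([a,b]))
c=.163; u=np.array([np.cos(c),np.sin(c)]); print("spin",-np.degrees(c-.181)/6)
g=np.array([583.5,-341])-53.9*u; print("target",g,"units",R.T@np.array([*(g-p[:2]),0])/30)
E
```

```text
t: 21.0
tcp_pos: [513.9, 19.7, 216.3]
ee_rot: [[0.984, 0.179, -0.004], [0.179, -0.984, -0.001], [-0.004, -0.0, -1.0]]
contact_force: [0.2, -0.3, -3.8]
grip_width: 23.7
grasp_force: 30.0
[513.92345049  19.66771039 216.34155139]
spin 0.17188733853924687
target [ 530.31445059 -349.74684711] units [-1.66716686e+00  1.22126641e+01  5.91241769e-03]
```

View pics/v6.png

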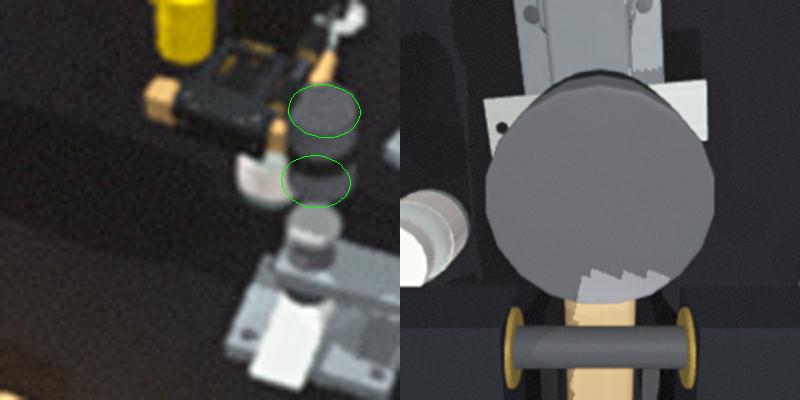

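The scene view confirms the punch is back up (cap at (313,225)). The wrist view shows the head pitched up slightly, about 0.08 rad (its front wall is visible above the disc). I'll carry it to the pocket, compensating about 3 mm.

```bash
python3 -m jog '{"dp":[[-0.06,0.4,0],[-0.1,0.7,0],[-0.13,0.9,0],[-0.13,0.9,0],[-0.13,0.9,0],[-0.13,0.9,0],[-0.13,0.9,0],[-0.13,0.9,0],[-0.13,0.9,0],[-0.13,0.9,0],[-0.13,0.9,0],[-0.13,0.9,0]],"spin":[0,0,0,0,0,0,0,0,0,0,0,0],"grip":[-1,-1,-1,-1,-1,-1,-1,-1,-1,-1,-1,-1]}'
python3 -m jog '{"dp":[[-0.13,0.9,0],[-0.1,0.7,0],[-0.09,0.51,0],[0,0,0],[0,0,0],[0,0,0]],"spin":[0,0,0,0,0.17,0],"grip":[-1,-1,-1,-1,-1,-1]}'
python3 - <<'E'
from plant import viewer,monitor; import cv2,pickle; from h import *
s=monitor.sense(); p=s["tcp_pos"];R=s["ee_rot"]; print(p)
c=.163; u=np.array([np.cos(c),np.sin(c)]); g=np.array([583.5,-341])-57.3*u; print("err units",R.T@np.array([*(g-p[:2]),0])/30)
P={n:viewer.get_image(n) for n in("wrist","scene","top")}; pickle.dump(P,open("p7.pkl","wb"))
q=P["scene"]; a=cv2.resize(q["img"][180:300,180:300,::-1],(400,400),interpolation=cv2.INTER_CUBIC); f=400/120
b=cv2.resize(P["wrist"]["img"][50:306,130:386,::-1],(400,400))
for z,c2 in((p[2]-14.6+4,(0,255,0)),(p[2]-14.6+88,(0,255,0)),(12,(0,0,255))):
    t=np.linspace(0,6.28,40); X=np.c_[583.5+28*np.cos(t),-341+28*np.sin(t),0*t+z]
    cv2.polylines(a,[((proj(q,X)-(180,180)+.5)*f).astype(int)],True,c2,1)
cv2.imwrite("pics/v7.png",np.hstack([a,b]))
E
```

```text
t: 22.3
tcp_pos: [525.8, -288.3, 218.1]
ee_rot: [[0.984, 0.179, -0.001], [0.179, -0.984, -0.001], [-0.001, 0.0, -1.0]]
contact_force: [1.7, 0.2, -4.0]
grip_width: 23.8
grasp_force: 30.0
t: 22.9
tcp_pos: [529.0, -348.6, 218.2]
ee_rot: [[0.987, 0.163, 0.0], [0.163, -0.987, 0.001], [0.0, -0.001, -1.0]]
contact_force: [0.4, 1.2, -4.9]
grip_width: 23.8
grasp_force: 30.0
[ 529.01531075 -348.56205227  218.18934039]
err units [-7.70332236e-02  4.59608143e-02 -8.42837904e-05]
```

View pics/v7.png

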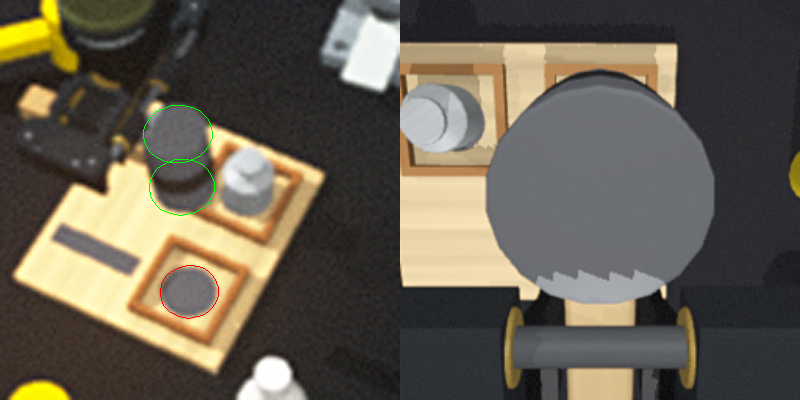

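The overlay shows the head over the disc (predicted rings fit; disc at (189,291)). Lowering.

```bash
python3 -m jog '{"dp":[[-0.08,0.05,0.3],[0,0,0.7],[0,0,0.8],[0,0,0.8],[0,0,0.8],[0,0,0.8],[0,0,0.7],[0,0,0.5],[0,0,0.4],[0,0,0.2],[0,0,0],[0,0,0]],"spin":[0,0,0,0,0,0,0,0,0,0,0,0],"grip":[-1,-1,-1,-1,-1,-1,-1,-1,-1,-1,-1,-1]}'
python3 -m jog '{"dp":[[0,0,0.1],[0,0,0]],"spin":[0,0],"grip":[-1,-1]}'|grep -E 'tcp|contact'
```

```text
t: 24.25
tcp_pos: [527.0, -352.5, 39.2]
ee_rot: [[0.987, 0.161, 0.001], [0.161, -0.987, -0.001], [0.001, 0.001, -1.0]]
contact_force: [-0.3, -0.1, -4.0]
grip_width: 24.0
grasp_force: 30.0
tcp_pos: [526.6, -352.1, 35.7]
contact_force: [-0.7, -0.2, -5.2]
```

```bash
python3 -m jog '{"dp":[[0,0,0.1],[0,0,0]],"spin":[0,0],"grip":[-1,-1]}'|grep -E 'tcp|contact'
```

```text
tcp_pos: [526.2, -351.7, 32.1]
contact_force: [-0.7, 0.6, -4.0]
```

```bash
python3 -m jog '{"dp":[[0,0,0.08],[0,0,0]],"spin":[0,0],"grip":[-1,-1]}'|grep -E 'tcp|contact'
```

```text
tcp_pos: [526.2, -351.8, 29.6]
contact_force: [-0.3, 1.1, -4.9]
```

```bash
python3 -m jog '{"dp":[[0,0,0.08],[0,0,0]],"spin":[0,0],"grip":[-1,-1]}'|grep -E 'tcp|contact'
```

```text
tcp_pos: [526.2, -351.8, 27.1]
contact_force: [-0.5, 0.4, -4.9]
```

```bash
python3 -m jog '{"dp":[[0,0,0.06],[0,0,0]],"spin":[0,0],"grip":[-1,-1]}'|grep -E 'tcp|contact'
```

```text
tcp_pos: [526.2, -351.8, 25.5]
contact_force: [0.6, 0.2, -4.4]
```

```bash
python3 -m jog '{"dp":[[0,0,0.05],[0,0,0]],"spin":[0,0],"grip":[-1,-1]}'|grep -E 'tcp|contact'
```

```text
tcp_pos: [526.3, -351.9, 24.0]
contact_force: [-0.6, 1.0, -4.6]
```

```bash
python3 -m jog '{"dp":[[0,0,0.05],[0,0,0]],"spin":[0,0],"grip":[-1,-1]}'|grep -E 'tcp|contact'
```

```text
tcp_pos: [526.5, -352.1, 23.4]
contact_force: [-1.8, 0.6, 0.5]
```

```bash
python3 -m jog '{"dp":[[0,0,0.05],[0,0,0]],"spin":[0,0],"grip":[-1,-1]}'|grep -E 'tcp|contact'
```

```text
tcp_pos: [526.4, -352.2, 23.1]
contact_force: [-5.4, 2.7, 8.7]
```

```bash
python3 -m jog '{"dp":[[0,0,-0.05],[0,0,0],[0,0,0],[0,0,0],[0,0,0],[0,0,0],[0,0,0],[0,0,0],[0,0,0]],"spin":[0,0,0,0,0,0,0,0,0],"grip":[-1,-1,0.3,0.3,0.3,0.3,0.3,0.3,0.3]}'
python3 -m jog '{"dp":[[0,0,-0.2],[0,0,-0.5],[0,0,-0.8],[0,0,-0.8],[0,0,-0.8],[0,0,-0.8],[-0.8,0,-0.5],[-0.8,0,-0.3],[-0.7,0,0],[0,0,0],[0,0,0]],"spin":[0,0,0,0,0,0,0,0,0,0,0],"grip":[0.3,0.3,0.3,0.3,0.3,0.3,0.3,0.3,0.3,0.3,0.3]}'
python3 - <<'E'
from plant import viewer,monitor; import cv2,pickle; from h import *
P={n:viewer.get_image(n) for n in("wrist","scene","top")}; pickle.dump(P,open("p8.pkl","wb"))
q=P["scene"]; a=cv2.resize(q["img"][150:300,180:330,::-1],(400,400),interpolation=cv2.INTER_CUBIC); f=400/150
for z,c2 in((96,(0,255,0)),(12,(0,0,255))):
    t=np.linspace(0,6.28,40); X=np.c_[583.5+28*np.cos(t),-341+28*np.sin(t),0*t+z]
    cv2.polylines(a,[((proj(q,X)-(180,150)+.5)*f).astype(int)],True,c2,1)
b=cv2.resize(P["wrist"]["img"][:256,130:386,::-1],(400,400))
cv2.imwrite("pics/v8.png",np.hstack([a,b]))
E
```

```text
t: 26.75
tcp_pos: [526.4, -352.0, 22.7]
ee_rot: [[0.987, 0.162, 0.0], [0.162, -0.987, 0.0], [0.0, -0.0, -1.0]]
contact_force: [0.4, 0.7, -0.2]
grip_width: 55.8
grasp_force: 0.0
t: 27.85
tcp_pos: [458.7, -363.3, 165.1]
ee_rot: [[0.987, 0.161, 0.003], [0.161, -0.987, -0.0], [0.002, 0.001, -1.0]]
contact_force: [0.3, -0.3, 0.2]
grip_width: 57.1
grasp_force: 0.0
```

View pics/v8.png

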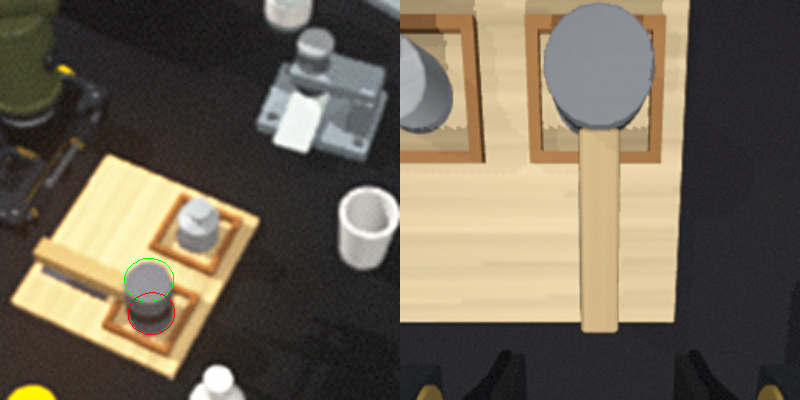

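The mallet stands upright in its pocket: its top fits the ring at (148,281), the handle lies over the bar, and the punch is up. Handing in.

```bash
python3 -c "
from plant import order; print(order.close_job())"
```

```text
the job is handed in; nothing more can be done
None
```

I handed the job in at about 28 s with no verdict returned: the tagged press's punch was struck and driven onto its stop (about 21 N), it sprang back up, and the mallet stands released in its pocket with the handle over the bar.

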